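# Empty the scoop tray and hold it over its case

### The arm

A 6-joint arm with a two-finger parallel gripper is mounted at the origin on the work surface. World frame = base frame: x ahead of the robot, y to its left, z up, the work surface at z = 0. Lengths are in m, angles in rad, forces in N, time in s.
With the tool pointing down it reaches from about 0.325 to 0.75 m from the base axis. Payload 7.6 kg.
Tool frame: the origin (TCP) lies at the very end of the fingers, on their centre line; the grasp point (between the pads) lies 19 mm behind it; z points along the fingers, y is the line along which they close (so a half turn about z gives the same grasp; the last joint's range is limited). The gripper opens to 85 mm and grips with 20 to 120 N. Pads are 22 mm wide; open, the fingers measure 114 mm over their backs; the gripper's body (76 mm by 85 mm) begins 54 mm behind the grasp point. The pads swing forward as they close: fully open they stand 13 mm farther back than shut.
Start: joints at [1.134, 0.052, 1.401, -0, 1.689, -0.07], TCP at [0.188, 0.49, 0.231] pointing down, gripper open.
Joint ranges: [-2.9, 2.9], [-0.91, 2.17], [0.12, 2.37], [-1.06, 4.2], [0.26, 2.73], [-2.93, 2.93]. Speed limits (rad/s): [2.57, 2.57, 3.01, 3.14, 3.14, 3.14].

### API

Orientations are given as a rotation vector (axis times angle).
In Python, from workcell import manip gives the robot as it stands.
- The arm moves only by the tool play_rows, never from a script. Its argument "motion" is a list of rows, each a list of 7 numbers: the shift along the world's x, y, z in cm, then the turn, a rotation vector about the world's x, y, z in degrees, then the finger opening in cm, from 0 to 8.54. In form: [[x, y, z, ax, ay, az, hand], ...]. A call has 1 to 12 rows; each row is the pose to reach, as a shift and turn from the pose commanded when the call began; what a row does not reach only later rows make up. A row lasts 1/8 s, in which the tool goes at most 62.5 mm and 10.7 degrees, less where a joint would pass 70% of its speed; a pose out of reach is approached as far as the arm can. A call with a gripper value outside its range is refused whole. The fingers move at their own pace and stop on an object; "squeeze" is the grip in N (left out, the last holds). Time passes only in rows, so rows that repeat a pose let the fingers close. It gives the time, the measured TCP pose, the force, the opening and the grip force at its end, in the units of the state.
- manip.get_obs(): the state, without advancing time (a new reading comes with each control period).
- manip.read_camera(name): name is "side" or "top"; returns (picture, depth): 480x640x3 uint8, blue, green, red; 480x640 float32, m along the optical axis (not along the pixel's ray), 0 where there is no reading.
- manip.camera_model(name): a dict with "camera_matrix" (3x3 intrinsics, pixels), "origin" and "attitude" of the camera in the world. Camera axes: x right, y up, looking along -z (the intrinsics and any distortion apply to the point x, -y, -z); pixel columns grow to the right and rows downward; lengths in m; the calibration is good to about 2 mm. A picture is of the moment at which its call begins. camera_model takes no time and is no camera call.
- manip.close_job(): hands the job in; it is judged then, once.
The state is a dict: "time_s": time; "joint_positions": joint angles; "qd": joint speeds; "joint_torque": joint torques, N m; "tcp_pos": TCP position; "tool_rot": TCP orientation; "wrist_force": force on the tool from outside, world axes, zero at the start; "ft_torque": the same for the moment, N m; "finger_gap": opening from 0.0 (shut) to 1.0 (fully open); "grip_force": force on a finger pad.
Only numpy, scipy, OpenCV 4.12 (cv2) and the standard library are available. Lean on these libraries where they do the work, as an engineer would, in place of code of your own. Each camera call takes 0.05 s, during which the arm holds its last target. There are 200 camera calls.

### The job

In the brush workshop, pick up the red lacquered tray, tip it so that all four little drilled brush blocks slide off into the brown parts box, then carry the empty tray over the brush rack to its dark case and finish while holding it level there, centred on the case, squared up with it and hovering about a finger's width above the rim, so that the maker can check the fit. The case is freshly lacquered: neither the tray nor the robot may touch it at any time. Do not bump the brush rack, leave the jar, the brush and the hammer where they are, and do not put the tray down or let go of it at the end.

Things in the scene. Friction and masses are not known exactly. Their poses are not given: they have to be found in the camera images.
- tray: Red scoop tray, 0.2 kg at most, 100 (x) by 110 mm (y). Origin: centre of the underside. Floor 6 mm thick, side walls 26 mm high at y = +-55; front edge x = -50 open, no lip, roughly facing the robot at the start. Hold it by the upright back board: x = +36 to +50, 98 mm wide, top 95 mm above the underside, clear on both faces. Blocks slide from 25 to 33 degrees of tilt.
- block0: Small drilled beech brush block, 20 x 34 x 14 mm (x, y, z), 12 g, loose on the tray's floor at the start. Origin: centre of its underside.
- block1: Small drilled beech brush block, 20 x 34 x 14 mm (x, y, z), 12 g, loose on the tray's floor at the start. Origin: centre of its underside.
- block2: Small drilled beech brush block, 20 x 34 x 14 mm (x, y, z), 12 g, loose on the tray's floor at the start. Origin: centre of its underside.
- block3: Small drilled beech brush block, 20 x 34 x 14 mm (x, y, z), 12 g, loose on the tray's floor at the start. Origin: centre of its underside.
- bin: Open brown wooden parts box, fastened down, outside 160 mm (x) by 180 mm (y) by 60 mm high, walls and floor 7 mm thick, empty. Origin: centre of its underside, z up. It may stand to either side of the tray.
- case: Open, nearly black wooden case of the tray, fastened down, outside 126 (x) by 136 mm (y), rim 50 mm above the bench, walls 9 mm, blue felt floor; the recess is 108 x 118 mm, so the tray's x goes along the case's x, either way round. Origin: centre of its underside, on the bench. Fresh lacquer, not to be touched.
- rack: Fixed wooden rack of five standing brushes, between the parts box or tray and the case: 360 mm long (x), 50 mm wide (y), 110 mm high over the bristles. Origin: centre of its underside.
- jar: Amber glass jar with a brass lid, 56 mm across, 75 mm high, a bystander. Origin: centre of its underside.
- brush: Finished hand brush lying bristles down, 50 x 105 x 50 mm (x, y, z), a bystander. Origin: centre of its underside.
- hammer: Hammer lying on the bench, 220 mm long along its x, a bystander. Origin: in the middle of its length, underside.
Mind the look-alikes: they are no part of the job. Several things look just like the tray: the one meant starts nearest to the robot's base.

How it is judged:
By the outcome, as a careful person would: the job done as asked, in the order asked, and still so for the second after the job is handed in, while the arm keeps its last pose, push and grip.
It also fails if it takes over 56 s, if anything falls off the work surface, if the arm or the gripper's body presses on something with over 40 N, if the wrist force passes 120 N, or if a joint passes its speed limit or range.

## Working session

There is one attempt and no reset: what is moved stays moved. The work goes in short steps, Python scripts to look and compute and a tool call to move; the robot and the scene stay as the last step left them, time stands still between calls to the robot, and variables do not carry over. Pictures are saved under pics/ and viewed, at most 10 in all, crops included, and the job is handed in when it is done.

Besides the shell and the picture viewer there is one more tool, called after "Call:" as name(argument=value, ...) on one line, values as JSON. play_rows: Moves the arm, as the interface text tells. Its arguments: {"type":"object","properties":{"motion":{"type":"array","items":{"type":"array","items":{"type":"number"}}},"squeeze":{"type":"number"}},"required":["motion"]}

```bash
mkdir -p pics; cat > h.py <<'E'
import numpy as np, cv2
from scipy.spatial.transform import Rotation as R
from workcell import manip
def att(m):
    a=np.array(m["attitude"],float)
    if a.shape==(3,3): return a
    return R.from_rotvec(a).as_matrix() if a.size==3 else R.from_quat(a).as_matrix()
def cloud(n,d):
    m=manip.camera_model(n);K=np.array(m["camera_matrix"])
    v,u=np.mgrid[:480,:640]
    p=np.stack([(u-K[0,2])/K[0,0]*d,-(v-K[1,2])/K[1,1]*d,-d],-1)
    w=p@att(m).T+np.array(m["origin"]); w[d==0]=np.nan
    return w
E
python3 - <<'E'
from h import *
for n in("top","side"):
    print(n,manip.camera_model(n))
    im,d=manip.read_camera(n); cv2.imwrite(f"pics/{n}0.png",im); np.save(n+"_d.npy",d); np.save(n+"_i.npy",im)
    w=cloud(n,d); print(np.nanmin(w,(0,1)),np.nanmax(w,(0,1)), np.nanmedian(w[...,2]))
print(manip.get_obs())
E
```

```text
top {'camera_matrix': array([[505.87833703,   0.        , 311.38005051],
       [  0.        , 505.87833703, 229.04924889],
       [  0.        ,   0.        ,   1.        ]]), 'origin': array([ 0.43752573, -0.04863017,  1.10717852]), 'attitude': array([ 0.13397948, -0.1347411 , -1.54919033])}
[ 0.09921741 -1.3596139  -0.77237102] [1.72917657 1.22903724 0.24525148] -1.1942585067092892e-05
side {'camera_matrix': array([[439.43140522,   0.        , 321.00680435],
       [  0.        , 439.43140522, 237.4034677 ],
       [  0.        ,   0.        ,   1.        ]]), 'origin': array([ 0.16205823, -0.51510417,  0.60524995]), 'attitude': array([ 0.82744477, -0.34638084, -0.70769734])}
[ 0.03612139 -0.6354944  -0.77326965] [2.31231973 2.37332093 0.25546294] -0.0011526810507437313
{'time_s': 0.1, 'joint_positions': array([ 1.13368211e+00,  5.27805052e-02,  1.40161027e+00, -4.25263779e-06,
        1.68858103e+00, -7.03091962e-02]), 'qd': array([-0.00057501, -0.00162829, -0.00463014, -0.0011332 ,  0.00049547,
        0.00035021]), 'joint_torque': array([ 1.44997626e-03, -3.82579672e+01, -3.60987782e+01, -8.30345516e-05,
        4.80097122e-03,  2.33738251e-05]), 'tcp_pos': array([0.18815762, 0.48984689, 0.23055964]), 'tool_rot': array([-5.72889567e-01, -3.08856736e+00,  2.09845442e-03]), 'wrist_force': array([ 0.09359028, -0.75364322, -0.17087201]), 'ft_torque': array([-0.02000274,  0.0710735 , -0.00569574]), 'grip_force': 0.0, 'finger_gap': 0.9963972313075194}
```

View pics/top0.png

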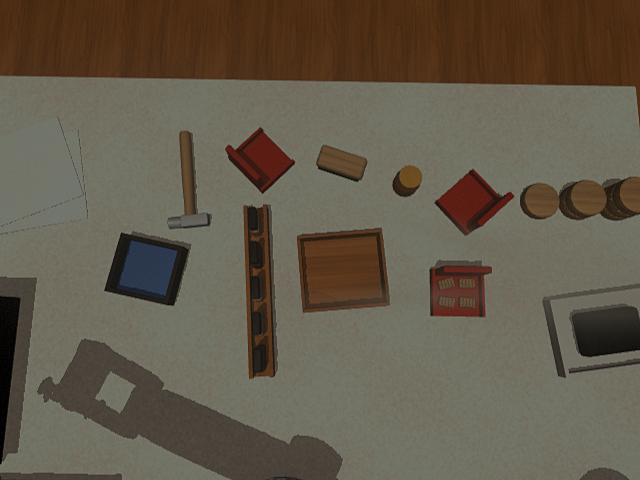

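View pics/side0.png

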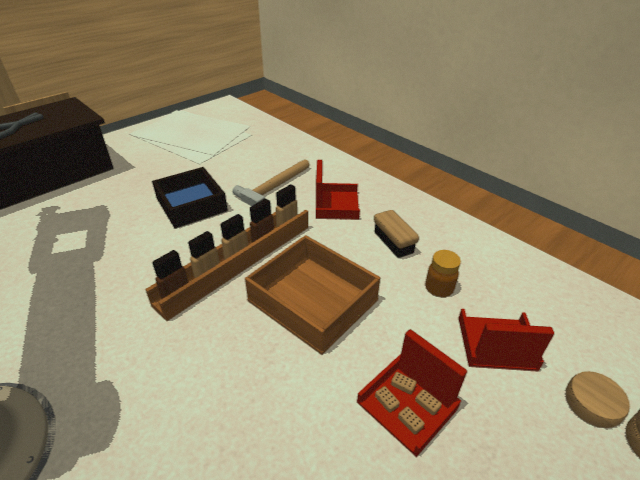

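Three red trays look alike: pixel (458,290) with the blocks, (265,160) and (472,202) in the top view. The lowest one, (458,290), is nearest the base (bottom centre) and is the only one carrying blocks, with its open front toward the robot. I'll measure it and confirm it in a crop.

```bash
cat > m.py <<'E'
from h import *
W={n:cloud(n,np.load(n+"_d.npy")) for n in("top","side")}
I={n:np.load(n+"_i.npy") for n in W}
def rect(P):
    r=cv2.minAreaRect((P[:,:2]*1000).astype(np.float32)); return np.round(r[0],1),np.round(r[1],1),round(r[2],2)
def sel(n,box,z0,z1):
    w=W[n];x0,x1,y0,y1=box
    with np.errstate(invalid='ignore'):
        m=(w[...,0]>x0)&(w[...,0]<x1)&(w[...,1]>y0)&(w[...,1]<y1)&(w[...,2]>z0)&(w[...,2]<z1)
    return m
E
python3 - <<'E'
from m import *
T=W["top"]
for nm,(u,v) in dict(tray=(458,290),t2=(265,160),t3=(472,202),bin=(342,270),case=(150,270),rackA=(255,215),rackB=(260,370),jar=(407,180),brush=(342,162),ham=(188,220)).items():
    print(nm,np.round(T[v,u],3), "r",round(float(np.hypot(*T[v,u][:2])),3))
def b(n,u0,v0,u1,v1):
    w=T[v0:v1,u0:u1].reshape(-1,3); return w
for nm,bx in dict(tray=(425,255,498,322),bin=(290,222,395,318),case=(98,225,195,312),rack=(238,198,280,382)).items():
    w=b(nm,*bx); z=w[:,2]
    print(nm,"zmax",np.nanmax(z), np.histogram(z,bins=np.arange(-.01,.13,.01))[0])
    lo={'tray':.085,'bin':.052,'case':.042,'rack':.02}[nm]
    P=w[z>lo]; print("   top-rect",rect(P), "z",np.median(P[:,2]))
    c=P.mean(0)
    h=.11
    for n in("side",):
        m=sel(n,(P[:,0].min()-.02,P[:,0].max()+.02,P[:,1].min()-.02,P[:,1].max()+.02),lo,.13); Q=W[n][m]
        print("   side-rect",rect(Q),len(Q),"z",np.median(Q[:,2]))
w=b('',425,255,498,322); P=w[w[:,2]>.004]; print("tray all",rect(P))
cv2.imwrite("pics/crop.png",cv2.resize(np.hstack([I["top"][250:330,420:500],I["side"][320:460,345:475][:80]]) if 0 else I["side"][320:460,345:475],None,fx=4,fy=4,interpolation=cv2.INTER_CUBIC))
E
```

```text
tray [ 0.5   -0.367  0.008] r 0.62
t2 [0.785 0.06  0.006] r 0.787
t3 [ 0.696 -0.405  0.006] r 0.805
bin [ 0.539 -0.116  0.006] r 0.551
case [0.531 0.3   0.013] r 0.61
rackA [0.637 0.066 0.109] r 0.641
rackB [0.336 0.046 0.109] r 0.339
jar [ 0.726 -0.248  0.072] r 0.767
brush [ 0.771 -0.112  0.046] r 0.779
ham [0.64  0.22  0.029] r 0.676
tray zmax 0.10033116109299334 [ 936 2292  517  610   32   28   25   32   27   31  338    3    0    0]
   top-rect (array([ 536.4, -361.6]), array([14.3, 98. ]), 0.18) z 0.09461878128722756
   side-rect (array([ 537.3, -363.4]), array([97.5, 15.5]), 89.78) 815 z 0.09369864282532492
bin zmax 0.06538387135390633 [1684 6371  519  107  107  114  673  467    0    0    0    0    0    0]
   top-rect (array([ 534.4, -114. ]), array([160.3, 180.4]), 5.7) z 0.05956836022953382
   side-rect (array([ 535.9, -115.6]), array([162.6, 180.9]), 5.89) 1631 z 0.05798469297672626
case zmax 0.05636375826749007 [2128 2695 1934  256  185  717  490    0    0    0    0    0    0    0]
   top-rect (array([530.8, 302. ]), array([138.5, 125.9]), 78.41) z 0.04956414997327718
   side-rect (array([532.8, 299.7]), array([140.7, 126.9]), 78.52) 782 z 0.047706555991696764
rack zmax 0.11570478005677665 [1630 1767  952  165  214 1472   81   92  252   71   56  549  402    0]
   top-rect (array([492.6,  62.3]), array([359.5,  50.7]), 4.14) z 0.048113995819440314
   side-rect (array([494.1,  59.6]), array([360.5,  54.5]), 4.13) 6912 z 0.05462935349196796
tray all (array([ 505.3, -375.2]), array([142.5, 158.5]), 0.98)
```

View pics/crop.png

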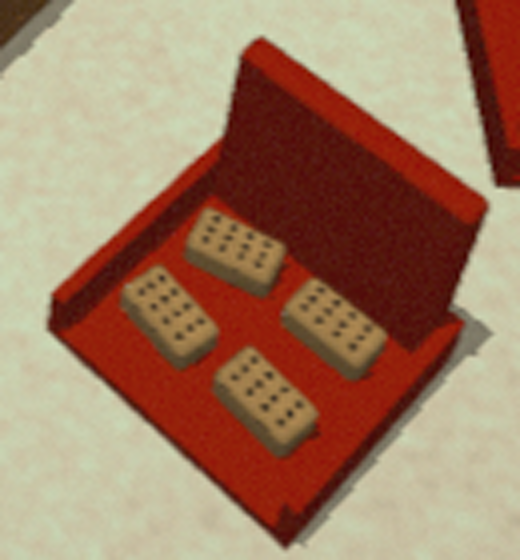

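The crop shows four blocks on the floor, open front and back board clear. This is the right tray: board centre (0.537,-0.3625), yaw ≈0, which matches 14 x 98 mm at z 0.095. The bin is at (0.535,-0.115) with yaw 5.8°, the case at (0.532,0.301) with yaw -11.5°, and the rack at y≈0.06.

I'll move above the board with the tool's y along world x.

Call:
play_rows(motion=[[3,-4,1,0,0,-6,8.5],[7,-8.5,2,0,0,-12,8.5],[11,-13,3,0,0,-18,8.5],[14.5,-18,3,0,0,-24,8.5],[18,-23,3,0,0,-30,8.5],[21,-28,3,0,0,-36,8.5],[23.5,-33.5,3,0,0,-42,8.5],[26,-39,3,0,0,-48,8.5],[28,-44.5,3,0,0,-54,8.5],[29.5,-50,3,0,0,-60,8.5],[31,-55.5,3,0,0,-66,8.5],[32,-61,3,0,0,-69,8.5]])

```text
time_s: 1.6
tcp_pos: [0.5084, -0.1218, 0.2608]
tool_rot: [-2.224, -2.218, 0.0]
wrist_force: [1.2, 0.1, -0.0]
finger_gap: 0.994
grip_force: 0.0
```

Call:
play_rows(motion=[[1,-6,0,0,0,0,8.5],[1.5,-12,0,0,0,0,8.5],[2.5,-18,-1,0,0,0,8.5],[2.9,-24,-3,0,0,0,8.5],[2.9,-24.2,-4,0,0,0,8.5],[2.9,-24.2,-4,0,0,0,8.5],[2.9,-24.2,-4,0,0,0,8.5]])

```text
time_s: 2.48
tcp_pos: [0.5378, -0.3607, 0.2228]
tool_rot: [2.219, 2.222, 0.001]
wrist_force: [0.1, -0.6, 0.1]
finger_gap: 0.997
grip_force: 0.0
```

```bash
python3 - <<'E'
from h import *
o=manip.get_obs(); M=R.from_rotvec(o["tool_rot"]).as_matrix()
print(o["time_s"],o["tcp_pos"],"z",M[:,2],"y",M[:,1],np.degrees(np.arctan2(M[1,1],M[0,1])),o["wrist_force"],o["joint_positions"])
print("to go cm",(np.array([.537,-.3625,.052])-o["tcp_pos"])*100)
E
```

```text
2.475 [ 0.53784356 -0.36070425  0.22277025] z [ 1.65388025e-03 -9.23126513e-04 -9.99998206e-01] y [0.99999765 0.00140068 0.00165259] 0.08025340622543603 [ 0.13202851 -0.6139352   0.05443637] [-6.47878815e-01  4.05701176e-01  1.00844549e+00  2.65211576e-04
  1.72557013e+00 -6.49237607e-01]
to go cm [ -0.08435638  -0.17957459 -17.07702472]
```

Call:
play_rows(motion=[[-0.1,-0.2,-4,0,0,0,8.5],[-0.1,-0.2,-8,0,0,0,8.5],[-0.1,-0.2,-12,0,0,0,8.5],[-0.1,-0.2,-15,0,0,0,8.5],[-0.1,-0.2,-17,0,0,0,8.5],[-0.1,-0.2,-17.6,0,0,0,8.5],[-0.1,-0.2,-17.6,0,0,0,4],[-0.1,-0.2,-17.6,0,0,0,2.2],[-0.1,-0.2,-17.6,0,0,0,2.2]])

```text
time_s: 3.6
tcp_pos: [0.5367, -0.3642, 0.0465]
tool_rot: [2.22, 2.22, 0.001]
wrist_force: [-0.0, -0.5, -0.8]
finger_gap: 0.376
grip_force: 0.0
```

Call:
play_rows(motion=[[0,0,0,0,0,0,1],[0,0,0,0,0,0,0.5],[0,0,0,0,0,0,0.5],[0,0,0,0,0,0,0.5],[0,0,0,0,0,0,0.5]], squeeze=70)

```text
time_s: 4.22
tcp_pos: [0.5367, -0.3642, 0.0461]
tool_rot: [2.221, 2.22, 0.0]
wrist_force: [0.0, -0.3, 5.7]
finger_gap: 0.158
grip_force: 69.0
```

Call:
play_rows(motion=[[0,0,0.5,0,0,0,0.5],[0,0,2,0,0,0,0.5],[0,0,4.5,0,0,0,0.5],[0,0,7,0,0,0,0.5],[0,0,9.5,0,0,0,0.5],[0,0,12,0,0,0,0.5],[0,0,13.5,0,0,0,0.5],[0,0,14.5,0,0,0,0.5],[0,0,14.5,0,0,0,0.5]])

```text
time_s: 5.35
tcp_pos: [0.5363, -0.364, 0.1906]
tool_rot: [2.221, 2.221, 0.0]
wrist_force: [-0.3, -0.2, -2.0]
finger_gap: 0.156
grip_force: 68.2
```

Call:
play_rows(motion=[[0.3,1.2,0,0,0,0,0.5],[1,4,0,0,0,1,0.5],[1.7,7,0,0,0,2,0.5],[2.4,10,0,0,0,3,0.5],[3.2,13,0,0,0,4,0.5],[4,16,0,0,0,5,0.5],[4.7,19,0,0,0,6,0.5],[5.4,22,0,0,0,6,0.5],[6,24.5,0,0,0,6,0.5],[6.3,25.6,0,0,0,6,0.5],[6.3,25.6,0,0,0,6,0.5]])

```text
time_s: 6.72
tcp_pos: [0.5991, -0.1073, 0.1898]
tool_rot: [-2.101, -2.335, 0.001]
wrist_force: [0.1, 0.5, -2.4]
finger_gap: 0.153
grip_force: 68.3
```

```bash
python3 - <<'E'
from h import *
im,d=manip.read_camera("side"); cv2.imwrite("pics/side1.png",im)
o=manip.get_obs(); print(o["time_s"],o["tcp_pos"],o["tool_rot"],o["wrist_force"],o["ft_torque"],o["finger_gap"],o["joint_positions"])
E
```

```text
6.775 [ 0.59905851 -0.10807734  0.18994447] [-2.10203408e+00 -2.33438134e+00  9.73353533e-04] [-0.25015994 -0.60041834 -2.00019045] [-0.03679308 -0.05692193  0.01999565] 0.1554412780136924 [-2.38955412e-01  3.03768385e-01  1.20014328e+00 -4.16704124e-04
  1.63821589e+00 -3.43633254e-01]
```

View pics/side1.png

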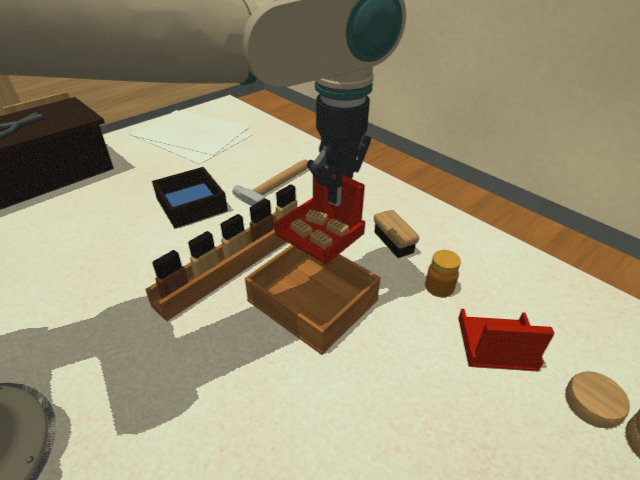

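The tray is held level over the box with all four blocks on it, around (320,230). Now I'll tip gradually, front edge down, about the box's y axis.

Call:
play_rows(motion=[[0,0,0,0.6,-6,0,0.5],[0,0,-0.3,1.2,-12,0,0.5],[0,0,-0.6,1.7,-17,0,0.5],[0,0,-0.9,2,-20,0,0.5],[0,0,-1.2,2.2,-22.5,0,0.5],[0,0,-1.4,2.5,-25,0,0.5],[0,0,-1.5,2.7,-27,0,0.5],[0,0,-1.6,2.9,-29,0,0.5],[0,0,-1.7,3.1,-31,0,0.5],[0,0,-1.8,3.3,-33,0,0.5],[0,0,-1.9,3.5,-35,0,0.5],[0,0,-2,3.7,-37,0,0.5]])

```text
time_s: 8.28
tcp_pos: [0.5988, -0.1091, 0.1702]
tool_rot: [1.76, 1.952, 0.654]
wrist_force: [-0.2, -0.5, -1.6]
finger_gap: 0.154
grip_force: 68.8
```

Call:
play_rows(motion=[[0,0,0,0.3,-3,0,0.5],[0,0,0,0.6,-6,0,0.5],[0,0,0,0.9,-9,0,0.5],[0,0,0,1.2,-12,0,0.5],[0,0,0,1.4,-14,0,0.5],[0,0,0,1.4,-14,0,0.5],[0,0,0,1.4,-14,0,0.5],[0,0,0,1.4,-14,0,0.5],[0,0,0,1.4,-14,0,0.5],[0,0,0,1.4,-14,0,0.5]])

```text
time_s: 9.52
tcp_pos: [0.5993, -0.1079, 0.1704]
tool_rot: [1.609, 1.787, 0.853]
wrist_force: [0.3, -0.1, -1.3]
finger_gap: 0.154
grip_force: 68.9
```

```bash
python3 - <<'E'
from h import *
im,d=manip.read_camera("side"); cv2.imwrite("pics/side2.png",cv2.resize(im[130:380,220:480],None,fx=2.3,fy=2.3))
o=manip.get_obs(); print(o["time_s"],o["tcp_pos"],o["tool_rot"],o["wrist_force"],o["finger_gap"],o["joint_positions"])
E
```

```text
9.575 [ 0.59931064 -0.10786397  0.17035452] [1.60877287 1.78651393 0.8532821 ] [ 0.35710114  0.65243429 -1.32341464] 0.15539402153759158 [-0.41899052 -0.17447681  1.95693424  0.68891091  0.65390606 -0.92692347]
```

View pics/side2.png

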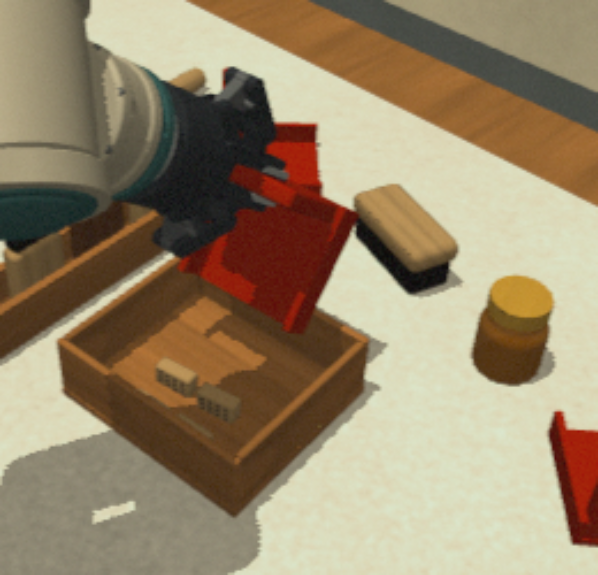

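Tilted to 51°. The tray floor looks empty and two blocks are visible in the box at about (175,375) and (218,400). I'll raise it, level it, and check the box for all four.

Call:
play_rows(motion=[[0,0,1.5,0,0,0,0.5],[0,0,4,-0.5,5,0,0.5],[0,0,6,-1.2,12,0,0.5],[0,0,7.5,-2,20,0,0.5],[0,0,8,-2.8,28,0,0.5],[0,0,8,-3.6,36,0,0.5],[0,0,8,-4.3,43,0,0.5],[0,0,8,-4.9,49,0,0.5],[0,0,8,-5.1,51,0,0.5],[0,0,8,-5.1,51,0,0.5],[0,0,8,-5.1,51,0,0.5]])

```text
time_s: 10.95
tcp_pos: [0.5993, -0.108, 0.251]
tool_rot: [2.102, 2.332, 0.001]
wrist_force: [0.3, -0.7, -1.4]
finger_gap: 0.156
grip_force: 68.9
```

```bash
python3 - <<'E'
from h import *
o=manip.get_obs(); M=R.from_rotvec(o["tool_rot"]).as_matrix(); print(o["time_s"],o["tcp_pos"],M[:,2],M[:,1],o["wrist_force"],o["finger_gap"],o["joint_positions"])
a,_=manip.read_camera("side"); b,_=manip.read_camera("top")
cv2.imwrite("pics/c3.png",np.hstack([cv2.resize(a[150:370,230:390],(400,550)),cv2.resize(b[190:355,270:390],(400,550))]))
E
```

```text
10.95 [ 0.59929136 -0.10802361  0.2510386 ] [ 1.82745559e-03 -3.93719949e-04 -9.99998253e-01] [0.99461845 0.1035905  0.00177684] [ 0.28802138 -0.7277593  -1.44963445] 0.15574817818535927 [-2.38993663e-01  2.87273376e-01  1.09909774e+00  5.09214938e-05
  1.75335282e+00 -3.42760687e-01]
```

View pics/c3.png

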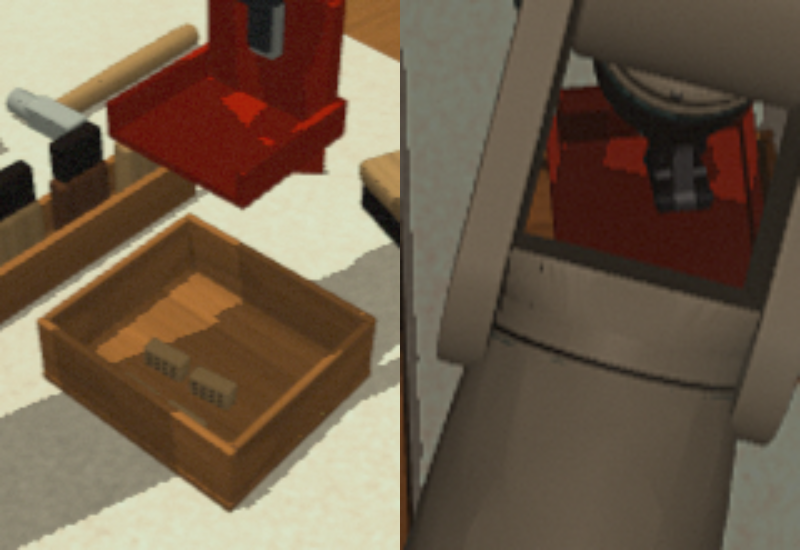

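The tray is empty and level. Two blocks are visible in the box, with a third's edge by the near wall. I'll check from the top once the arm has moved away. Carrying high over the rack (underside 0.205 against 0.11).

Call:
play_rows(motion=[[0,1.5,0,0,0,0,0.5],[-0.3,5,0,0,0,-1.5,0.5],[-0.5,9,0,0,0,-3.5,0.5],[-0.8,13,0,0,0,-5.5,0.5],[-1,17,0,0,0,-7.5,0.5],[-1.2,21,0,0,0,-9.5,0.5],[-1.5,25,0,0,0,-11.5,0.5],[-1.7,29,0,0,0,-13.5,0.5],[-2,33,0,0,0,-15.5,0.5],[-2.2,36.5,0,0,0,-17.5,0.5],[-2.4,39,0,0,0,-17.5,0.5],[-2.5,40,0,0,0,-17.5,0.5]])

```text
time_s: 12.55
tcp_pos: [0.5733, 0.294, 0.2503]
tool_rot: [-2.431, -1.99, -0.0]
wrist_force: [-0.4, -1.2, -1.7]
finger_gap: 0.155
grip_force: 68.9
```

Call:
play_rows(motion=[[0,0,-1,0,0,0,0.5],[0,0,-3,0,0,0,0.5],[0,0,-5,0,0,0,0.5],[0,0,-7,0,0,0,0.5],[0,0,-8.5,0,0,0,0.5],[0,0,-9,0,0,0,0.5],[0,0,-9,0,0,0,0.5],[0,0,-9,0,0,0,0.5]])

```text
time_s: 13.55
tcp_pos: [0.5747, 0.2922, 0.1614]
tool_rot: [2.433, 1.987, 0.003]
wrist_force: [0.5, 0.1, -1.8]
finger_gap: 0.155
grip_force: 68.9
```

```bash
python3 - <<'E'
from h import *
o=manip.get_obs(); M=R.from_rotvec(o["tool_rot"]).as_matrix(); print(o["time_s"],o["tcp_pos"],M[:,2],np.degrees(np.arctan2(M[1,1],M[0,1])),o["wrist_force"],o["finger_gap"])
for n in("top","side"):
    a,d=manip.read_camera(n); np.save(n+"_d.npy",d); np.save(n+"_i.npy",a)
a=np.load("top_i.npy"); s=np.load("side_i.npy")
cv2.imwrite("pics/c4.png",np.hstack([cv2.resize(a[190:340,80:410],(560,255)),np.zeros((255,10,3),np.uint8)]))
c=np.zeros((600,800,3),np.uint8); c[:300]=cv2.resize(a[190:340,20:420],(800,300)); c[300:,:400]=cv2.resize(s[120:300,120:360],(400,300)); c[300:,400:]=cv2.resize(s[230:360,235:395],(400,300)); cv2.imwrite("pics/c4.png",c)
E
```

```text
13.55 [0.57465711 0.29219197 0.16137979] [ 1.64300735e-03  6.13977060e-04 -9.99998462e-01] -11.521093637534763 [ 0.47076596  0.10817451 -1.83417179] 0.15509594815375533
```

View pics/c4.png

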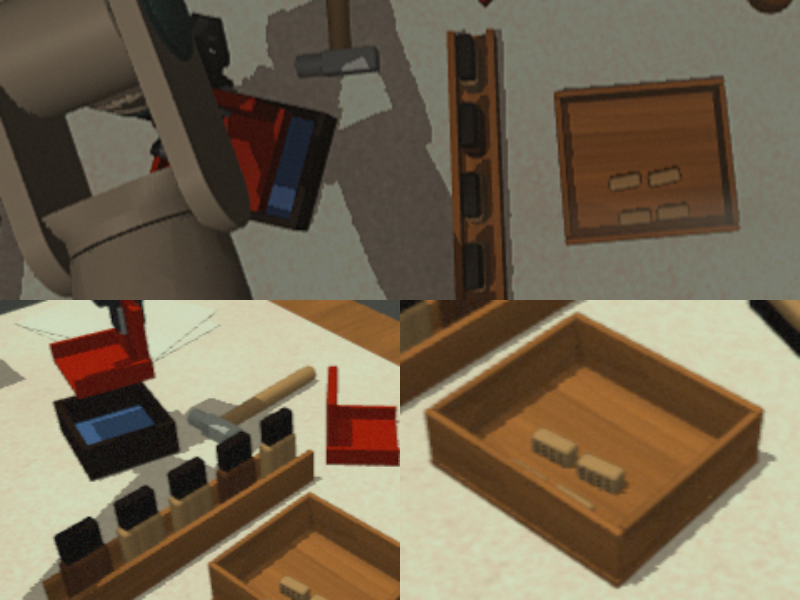

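All four blocks are in the box, at (625,180), (665,177), (635,216) and (673,212) in the top strip. Next I'll measure the held tray against the case in the same camera.

```bash
python3 - <<'E'
from m import *
from scipy.spatial.transform import Rotation as R
a=np.radians(-11.5); E=np.array([[np.cos(a),np.sin(a)],[-np.sin(a),np.cos(a)]])
for n,c in(("side",(.5328,.2997)),("top",(.5308,.302))):
    im=I[n].astype(int); red=(im[...,2]>2.2*im[...,1])&(im[...,2]>40)
    m=red&sel(n,(.44,.64,.2,.4),.09,.25); P=W[n][m]
    print(n,len(P),rect(P),"zrange",np.percentile(P[:,2],[1,99]))
    L=(P[:,:2]-np.array(c))@E.T*1000
    print(" case-frame extent x",np.percentile(L[:,0],[.3,1,99,99.7]),"y",np.percentile(L[:,1],[.3,1,99,99.7]))
    F=(abs(L[:,0])<40)&(abs(L[:,1])<45)&(P[:,2]<.135)&(L[:,0]<25); Q=np.c_[L[F]/1000,P[F,2]]
    A=np.c_[Q[:,:2],np.ones(len(Q))]
    k=np.linalg.lstsq(A,Q[:,2],rcond=None)[0]; r=Q[:,2]-A@k; g=abs(r)<.004
    k=np.linalg.lstsq(A[g],Q[g,2],rcond=None)[0]; print(" floor slope deg",np.degrees(k[:2]),"z0",k[2],g.sum())
    t=P[:,2]>.2; print(" board top",rect(P[t]),L[t].mean(0),np.median(P[t,2]),t.sum())
    Bd=np.c_[L,P[:,2]*1000][(P[:,2]>.15)&(P[:,2]<.2)&(L[:,0]>25)]
    if len(Bd)>50: # inner face x vs y slope
        A=np.c_[Bd[:,1],Bd[:,2],np.ones(len(Bd))]
        q=np.median(Bd[:,0]); g=abs(Bd[:,0]-q)<5; print(" face x",q,np.degrees(np.linalg.lstsq(A[g],Bd[g,0],rcond=None)[0][:2]),g.sum())
E
```

```text
side 2015 (array([532. , 300.6]), array([114.4,  98.9]), 78.29) zrange [0.11508042 0.2090062 ]
 case-frame extent x [-50.28087931 -50.02786154  46.30332964  47.34065497] y [-56.05471453 -55.46881914  54.23880424  55.38970418]
 floor slope deg [-0.05122481 -0.16514976] z0 0.11967524798030375 381
 board top (array([568.7, 276.9]), array([65.6, 16.2]), 79.42) [ 40.31098007 -24.98802107] 0.2079776350836882 124
 face x 36.65095163678836 [-4.46750984 -0.22454109] 175
top 934 (array([531.6, 302.8]), array([111.2,  99.2]), 78.03) zrange [0.11771482 0.21214096]
 case-frame extent x [-48.54671849 -45.18198274  48.96399611  49.38838944] y [-54.32339429 -53.75291433  53.02949073  54.90986446]
 floor slope deg [ 0.07656498 -0.29170554] z0 0.12115268663238345 417
 board top (array([567.4, 265.8]), array([37.5, 13.4]), 79.47) [ 43.32826555 -29.73198929] 0.20977291584935043 145
```

The tray is centred within about 1 mm in both cameras, level within 0.3° and squared within 0.3°, with its underside at 0.1145. Descending 5 cm puts it about 15 mm above the rim.

Call:
play_rows(motion=[[0,0,-0.5,0,0,0,0.5],[0,0,-1.5,0,0,0,0.5],[0,0,-2.5,0,0,0,0.5],[0,0,-3.5,0,0,0,0.5],[0,0,-4.3,0,0,0,0.5],[0,0,-4.8,0,0,0,0.5],[0,0,-5,0,0,0,0.5],[0,0,-5,0,0,0,0.5],[0,0,-5,0,0,0,0.5],[0,0,-5,0,0,0,0.5]])

```text
time_s: 14.9
tcp_pos: [0.5744, 0.2922, 0.1107]
tool_rot: [2.433, 1.987, 0.001]
wrist_force: [-0.5, -0.5, -2.1]
finger_gap: 0.154
grip_force: 68.9
```

```bash
python3 - <<'E'
from h import *
for n in("side","top"):
    a,d=manip.read_camera(n); np.save(n+"_d.npy",d); np.save(n+"_i.npy",a)
from m import *
o=manip.get_obs(); M=R.from_rotvec(o["tool_rot"]).as_matrix(); print(o["time_s"],o["tcp_pos"],M[:,2],np.degrees(np.arctan2(M[1,1],M[0,1])),o["wrist_force"],o["finger_gap"],o["grip_force"])
a=np.radians(-11.5); E=np.array([[np.cos(a),np.sin(a)],[-np.sin(a),np.cos(a)]])
for n,c in(("side",(.5328,.2997)),("top",(.5308,.302))):
    im=I[n].astype(int); red=(im[...,2]>2.2*im[...,1])&(im[...,2]>40)
    P=W[n][red&sel(n,(.44,.64,.2,.4),.055,.2)]; L=(P[:,:2]-np.array(c))@E.T*1000
    f=(abs(L[:,0]+10)<30)&(abs(L[:,1])<45)&(P[:,2]<.085)
    print(n,rect(P)[2],np.percentile(L,[.3,99.7],axis=0).round(1).tolist(),"floor z",np.median(P[f,2]),f.sum())
cv2.imwrite("pics/fin.png",cv2.resize(I["side"][100:260,120:320],(750,600)))
E
```

```text
15.0 [0.57432456 0.29212966 0.11050778] [ 3.43029194e-04  9.38285667e-05 -9.99999937e-01] -11.515352227636917 [ 0.33618458 -0.18677981 -1.57007396] 0.15661570351000784 68.87188196182251
side 78.37 [[-50.5, -56.4], [47.4, 56.2]] floor z 0.06889525272999963 377
top 78.39 [[-48.0, -54.7], [49.3, 55.5]] floor z 0.07030650234861324 312
```

View pics/fin.png

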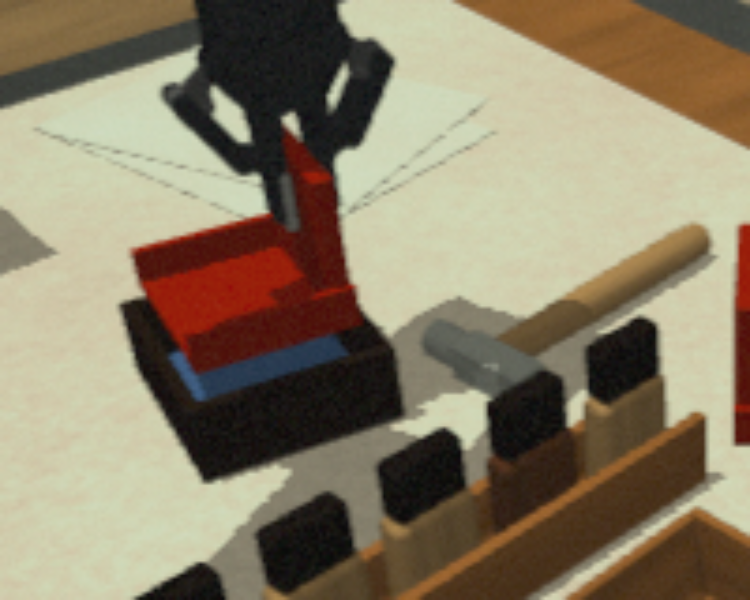

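The tray hovers level and centred above the case. Its underside is at about 0.064, 14 mm above the rim, and nothing is touching.

```bash
python3 -c "
from workcell import manip
print(manip.close_job())"
```

```text
the job is handed in; nothing more can be done
None
```

The job is handed in at about 15 s on the robot's clock: all four blocks are in the parts box, and the empty tray is held level, centred and square about 14 mm above the case rim, with no contact seen in the pictures or wrist-force readings.

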